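Snap-cap the open sample vial and lift it out of the block

TASK

One of the three amber vials in the aluminium block has no cap: take the loose white snap cap from the bench, set it square on that vial and push it straight down until it clicks on, then keep pushing down at least as hard for about a second so that the liner seats. Then lift the vial out of the block by its new cap and finish holding it there in the gripper, clear above the block, leaving the two capped vials in their holes.

Things in the scene. Friction and masses are not known exactly. Their poses are not given: they have to be found in the camera images.
- snap_cap: the loose white snap cap, right way up on the bench, 24 mm high, 40 g: a ribbed round crown 34 mm wide and 12 mm high (the grip) on a slotted skirt 32 mm wide and 12 mm deep: six sprung tongues with teeth inside that must jump over the bead of the vial's mouth. Origin: centre of its underside; z up its axis. Crown: z = 12 to 24 mm
- open_vial: the amber glass vial without a cap, loose in one hole of the block: body 30 mm wide, 75 mm high, 60 g, open mouth with a bead 25 mm wide just below the rim. Origin: centre of its underside; z up its axis
- vial_rim (a point): centre of the open vial's rim, 75 mm above its origin. The cap's teeth meet the mouth when the cap's origin is about 4 mm below this point; the push then rises to 6-15 N over some 3 mm, drops to nothing as it clicks over, and the crown lands on the rim with the cap's origin 12 mm below this point (fully home)
- capped_vial_a: a vial of the same kind, already capped with the same kind of cap, in another hole; 87 mm high with its cap. Origin: centre of its underside
- capped_vial_b: the other vial that is already capped. Origin: centre of its underside
- vial_block: the fixed aluminium block, 62 x 200 mm, top 53 mm above the bench, on a dark base plate 78 x 224 mm. Five holes in a row along its y axis, 37 mm apart, 31.5 mm wide, 35 mm deep, floors 18 mm above the bench; the vials stand in the middle and the two end holes, in any order. Origin: centre of its underside; z up
Not all that is in view belongs to the job. What is shaped like the capped_vial_a but blue or yellow is not meant.

How it is judged:
On the way, in this order (a step that is already met when the one before it is completed fails the run):
1. the loose cap has been picked up off the bench (height (world z) of snap_cap above 0.03 m), for 0.1 s.
2. the cap is snapped fully home on the open vial in the block (within 1.5 mm of its seat) and is still being pressed down with more than 4 N for 0.7 s (z of snap_cap in the frame of open_vial below 0.0645 m and distance between snap_cap and open_vial below 0.066 m and angle between the z axis of snap_cap and the z axis of open_vial, either way round below 0.1 rad and contact force between snap_cap and open_vial above 4 N and z of open_vial in the frame of vial_block below 0.021 m), for 0.7 s.
At the end, for the whole second after the job is handed in: The gripper holds the snap cap with the vial hanging from it, still snapped on (cap 60 to 66 mm above the vial's underside), vial underside over 60 mm up, upright within 20 degrees, at rest, not touching block or fingers; both capped vials stand in their holes (z of snap_cap in the frame of open_vial between 0.06 and 0.066 m and angle between the z axis of snap_cap and the z axis of open_vial, either way round below 0.15 rad and z of open_vial in the frame of vial_block above 0.06 m and angle between open_vial's own z axis and vertical below 0.35 rad and contact force between the fingers and snap_cap above 1 N and contact force between open_vial and vial_block below 0.1 N and contact force between the fingers and open_vial below 0.3 N and linear speed of open_vial below 0.03 m/s and z of each of capped_vial_a, capped_vial_b in the frame of vial_block below 0.024 m); the arm keeps its last pose, push and grip.
It fails at once if a capped vial is lifted up out of its place in the block (z of any of capped_vial_a, capped_vial_b in the frame of vial_block above 0.035 m).
It also fails if it takes over 54 s, if anything falls off the work surface, if the arm or the gripper's body presses on something with over 40 N, if the wrist force passes 120 N, or if a joint passes its speed limit or range.

ROBOT

A 6-joint arm with a two-finger parallel gripper is mounted at the origin on a cart in front of the work surface, level with it; the furniture and walls round the work are solid. World frame = base frame: x ahead of the robot, y to its left, z up, the work surface at z = 0. Lengths are in m, angles in rad, forces in N, time in s.
With the tool pointing down it reaches from about 0.3 to 0.825 m from the base axis. Payload 5.4 kg.
Tool frame: the origin (TCP) lies on the front face of the gripper's body, between the roots of the fingers; the fingertips stand 88 mm ahead of it and the grasp point (between the pads) lies 69 mm ahead of it; z points along the fingers, y is the line along which they close (so a half turn about z gives the same grasp; the last joint's range is limited). The gripper opens to 92 mm and grips with 3 to 60 N. Pads are 20 mm wide; open, the fingers measure 128 mm over their backs; the gripper's body (75 mm by 189 mm) begins 69 mm behind the grasp point.
Start: joints at [-1.428, 0.158, 1.597, -0, 1.386, -0.21], TCP at [0.199, -0.54, 0.303] pointing down, gripper open.
Joint ranges: [-2.91, 2.91], [-0.94, 2.29], [0.18, 2.7], [-1.29, 4.43], [0.17, 2.64], [-3, 3]. Speed limits (rad/s): [2.57, 2.57, 3.14, 3.14, 3.14, 3.14].

INTERFACE

Orientations are given as [roll, pitch, yaw] about the fixed x, y, z axes, in that order (R = Rz(yaw) Ry(pitch) Rx(roll)).
In Python, from bench import arm gives the robot as it stands.
- The arm moves only by the shell command python3 -m creep 'ROWS' [OPENING] [FORCE]. ROWS is JSON, a list of rows, each an object of numbers: "tx", "ty", "tz": the shift along the world's x, y, z in units of 0.02 m (1.0 is 0.02 m); "rx", "ry", "rz": the turn, a rotation vector about the world's x, y, z in units of 8 degrees (1.0 is 8 degrees). In form: [{"tx": .., "ty": .., "tz": .., "rx": .., "ry": .., "rz": ..}, ...]. A call has 1 to 10 rows; each row shifts and turns the commanded pose from where the row before left it; what a row does not reach is not made up. A row lasts 1/10 s, in which the tool goes at most 50 mm and 8.59 degrees, less where a joint would pass 70% of its speed; a pose out of reach is approached as far as the arm can. A call with a number of a shift or a turn outside -1 to 1 is refused whole. A call with a gripper value outside its range is refused whole. OPENING is the finger opening in mm, from 0 to 91.9, set as the call begins (- or left out, the last holds). The fingers move at their own pace and stop on an object; FORCE is the grip in N (left out, the last holds). Time passes only in rows, so rows that do not move let the fingers close. It gives the time, the measured TCP pose, the force, the opening and the grip force at its end, in the units of the state.
- arm.observe(): the state, without advancing time (a new reading comes with each control period).
- arm.snapshot(name): name is "scene" or "side" or "wrist"; returns the picture (480x640x3 uint8, blue, green, red); there is no depth.
- arm.calibration(name): a dict with "camera_matrix" (3x3 intrinsics, pixels), "k1" (the pictures are not rectified: a ray, as slopes to the right and down, at radius r is drawn at 1 + k1 r^2 times it, then the intrinsics apply), "position" and "orientation" of the camera in the world. Camera axes: x right, y down, z forward; pixel columns grow to the right and rows downward; lengths in m; the calibration is good to about 2 mm. A picture is of the moment at which its call begins: read the wrist's pose just before it. calibration takes no time and is no camera call; for the wrist camera it gives the pose at the moment of the call.
- arm.sign_off(): hands the job in; it is judged then, once.
Trained networks look in the newest picture that a camera, given by its name, has taken for a name from the list of things; names that differ only in an ending like _2 or _b are one class to them, and where a whole thing is asked for, a point or a joint stands for the part that bears it (a point fixed in the world has none). Each returns a list of dicts, best first, with "conf" (0 to 1); they miss things now and then, are a little off and sometimes report something else, mostly with a low value. They report only what shows in the picture. A call takes as long as a camera call. They do not tell look-alikes from the thing itself.
- arm.spot_in(name, camera): "rect" ([left, top, width, height] in pixels, round what is visible of it).
- arm.outline_of(name, camera): "region" (480x640 bool, what is visible of it) and "rect" ([left, top, width, height] in pixels, round what is visible of it).
- arm.spot_point(name, camera): "pixel" ([row, column] in pixels: a listed point, or the origin of a listed thing).
The state is a dict: "clock": time; "qpos": joint angles; "qvel": joint speeds; "effort": joint torques, N m; "tcp_pos": TCP position; "ee_rot": TCP orientation; "contact_force": force on the tool from outside, world axes, zero at the start; "torque": the same for the moment, N m; "gripper_width": finger opening in m; "gripper_force": force on a finger pad.
Only numpy, scipy, OpenCV 4.12 (cv2) and the standard library are available. Lean on these libraries where they do the work, as an engineer would, in place of code of your own. Each camera call takes 0.05 s, during which the arm holds its last target. There are 200 camera calls.

## Working session

There is one attempt and no reset: what is moved stays moved. The work goes in short steps, Python scripts to look and compute and a shell command to move; the robot and the scene stay as the last step left them, time stands still between calls to the robot, and variables do not carry over. Pictures are saved under pics/ and viewed, at most 10 in all, crops included, and the job is handed in when it is done.

```bash
ls; mkdir -p pics; cat > h.py <<'E'
import numpy as np, cv2
from scipy.spatial.transform import Rotation as R
from bench import arm
def cal(n):
    c=arm.calibration(n); o=np.array(c["orientation"],float)
    M=o if o.shape==(3,3) else (R.from_euler('xyz',o).as_matrix() if o.size==3 else None)
    return np.array(c["camera_matrix"]),c["k1"],np.array(c["position"]),M
def ray(cc,u,v):
    K,k1,p,M=cc
    d=np.array([(u-K[0,2])/K[0,0],(v-K[1,2])/K[1,1]]); s=d.copy()
    for _ in range(20): s=d/(1+k1*(s@s))
    r=M@np.array([s[0],s[1],1]); return p,r/np.linalg.norm(r)
def proj(cc,X):
    K,k1,p,M=cc; q=M.T@(np.array(X)-p); s=q[:2]/q[2]; s=s*(1+k1*(s@s))
    return K[0,0]*s[0]+K[0,2],K[1,1]*s[1]+K[1,2]
def atz(cc,u,v,z):
    p,r=ray(cc,u,v); return p+r*(z-p[2])/r[2]
def tri(rs):
    A=np.zeros((3,3));b=np.zeros(3)
    for p,r in rs:
        P=np.eye(3)-np.outer(r,r);A+=P;b+=P@p
    X=np.linalg.solve(A,b); return X,[np.linalg.norm((np.eye(3)-np.outer(r,r))@(X-p)) for p,r in rs]
E
python3 - <<'E'
from h import *
print(arm.observe())
for n in ["scene","side","wrist"]:
    print(n,arm.calibration(n))
    im=arm.snapshot(n); cv2.imwrite(f"pics/{n}0.png",im)
    for t in ["snap_cap","open_vial","capped_vial_a","vial_block"]:
        print(t,[(d["rect"],round(d["conf"],2)) for d in arm.spot_in(t,n)])
    for t in ["snap_cap","vial_rim","open_vial","capped_vial_a","vial_block"]:
        print("pt",t,[(np.round(d["pixel"],1),round(d["conf"],2)) for d in arm.spot_point(t,n)])
E
```

```text
pics
{'clock': 0.0, 'qpos': array([-1.42806835e+00,  1.59049107e-01,  1.59821378e+00,  1.81117880e-05,
        1.38620633e+00, -2.10130124e-01]), 'qvel': array([ 0.00196972, -0.00071599, -0.00017831,  0.00059021,  0.0005213 ,
       -0.00035557]), 'effort': array([-1.16877258e-03, -3.85565829e+01, -3.22113025e+01,  7.00931693e-02,
        3.78764130e-02, -1.34309780e-04]), 'tcp_pos': array([ 0.19861005, -0.53911879,  0.30172798]), 'ee_rot': array([-3.13976108e+00, -4.08832353e-04,  3.52854391e-01]), 'contact_force': array([-0.41895946, -0.35588205, -1.00123528]), 'torque': array([-0.0322469 ,  0.01060893,  0.01904595]), 'gripper_force': 0.0, 'gripper_width': 0.09181087468477864}
scene {'camera_matrix': array([[590.10287444,   0.        , 321.1114558 ],
       [  0.        , 590.10287444, 236.07047196],
       [  0.        ,   0.        ,   1.        ]]), 'k1': -0.0036275716598591534, 'position': array([-0.0548683 ,  0.83532623,  0.75495371]), 'orientation': array([-2.13958932, -0.00940061, -2.55147113])}
snap_cap [([380.4, 221.3, 14.3, 16.2], 0.55)]
open_vial [([306.4, 239.2, 14.0, 2
[... 1440 characters left out ...]

pt capped_vial_a [(array([309.6, 303.1]), 0.75), (array([253.2, 333.7]), 0.72), (array([335.3, 280.3]), 0.66), (array([402.9, 344.9]), 0.56), (array([306.8, 390.3]), 0.55)]
pt vial_block [(array([317. , 301.8]), 0.89)]
wrist {'camera_matrix': array([[431.00979228,   0.        , 322.79601361],
       [  0.        , 431.00979228, 240.9890232 ],
       [  0.        ,   0.        ,   1.        ]]), 'k1': -0.06029096345296003, 'position': array([ 0.25949482, -0.51556752,  0.38406467]), 'orientation': array([ 2.90311154e+00,  6.16632825e-04, -1.21764491e+00])}
snap_cap []
open_vial []
capped_vial_a []
vial_block []
pt snap_cap []
pt vial_rim []
pt open_vial []
pt capped_vial_a []
pt vial_block []
```

View pics/scene0.png

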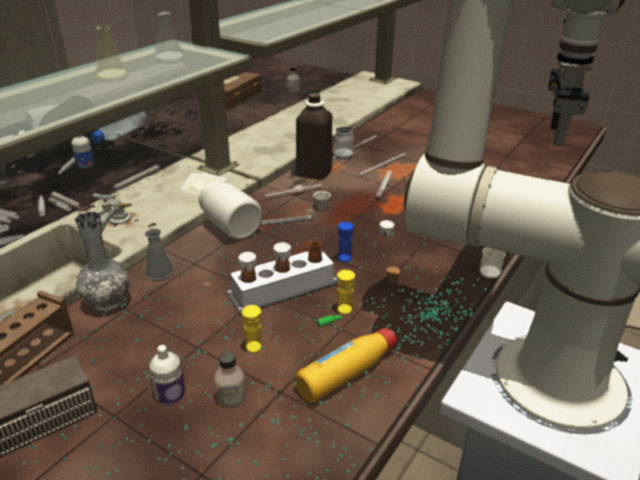

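View pics/side0.png

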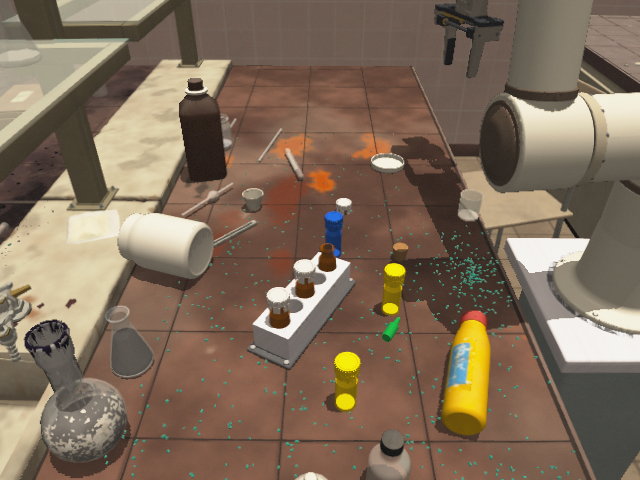

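The scene view shows the block at about (280,280). Two white-capped vials stand at (247,265) and (282,257), the open amber vial is at (315,250), the loose white cap is at (386,229), and the blue and yellow look-alikes are nearby. The side view agrees: open vial at (327,258), cap at (344,206) just behind the blue vial.

```bash
python3 - <<'E'
from h import *
S=cal("scene");D=cal("side")
def t(n,a,b):
    X,e=tri([ray(S,*a),ray(D,*b)]); print(n,X.round(4),np.round(e,4)); return X
t("cap origin",(386.1,233.8),(345.5,212.7))
r=t("rim",(313.6,240),(327.1,245.3)); b=t("vial",(314.4,271.9),(327.8,280.3)); 
t("block",(280.6,290.9),(301.8,317)); t("capA",(247.3,291.8),(280.3,335.3)); t("capB",(283.7,278.4),(303.1,309.6)); t("blue",(347.1,256.9),(333.7,253.2)); t("yel",(343.5,313.9),(390.3,306.8))
print(atz(S,386.1,233.8,0),atz(D,345.5,212.7,0), atz(S,313.6,240,.093),atz(D,327.1,245.3,.093))
E
```

```text
cap origin [ 0.4701 -0.2388  0.0056] [0.0001 0.0001]
rim [0.5107 0.0077 0.1035] [0.001 0.001]
vial [0.5085 0.0066 0.026 ] [0.0008 0.0008]
block [ 0.5511  0.0681 -0.0025] [0.0017 0.0017]
capA [0.5802 0.1379 0.0275] [0.002 0.002]
capB [0.5485 0.0647 0.0208] [0.0053 0.0053]
blue [ 0.4968 -0.1046  0.0025] [0.0019 0.0019]
yel [0.404  0.0532 0.0013] [0.0068 0.0068]
[ 0.4740157  -0.24678647  0.        ] [ 0.46966624 -0.24758341  0.        ] [ 0.52056605 -0.00723849  0.093     ] [ 0.51054499 -0.00485092  0.093     ]
```

```bash
python3 -m creep '[{"tx":0.9,"ty":0.98,"tz":-0.15,"rz":0.35},{"tx":0.9,"ty":0.98,"tz":-0.15,"rz":0.35},{"tx":0.9,"ty":0.98,"tz":-0.15,"rz":0.35},{"tx":0.9,"ty":0.98,"tz":-0.15,"rz":0.35},{"tx":0.9,"ty":0.98,"tz":-0.15,"rz":0.35},{"tx":0.9,"ty":0.98,"tz":-0.15,"rz":0.35},{"tx":0.9,"ty":0.98,"tz":-0.15,"rz":0.35},{"tx":0.9,"ty":0.98,"tz":-0.15,"rz":0.35},{"tx":0.9,"ty":0.98,"tz":-0.15,"rz":0.35},{"tx":0.9,"ty":0.98,"tz":-0.15,"rz":0.35}]'
python3 -m creep '[{"tx":0.9,"ty":0.98,"tz":-0.15,"rz":0.35},{"tx":0.9,"ty":0.98,"tz":-0.15,"rz":0.35},{"tx":0.9,"ty":0.98,"tz":-0.15,"rz":0.35},{"tx":0.9,"ty":0.98,"tz":-0.15,"rz":0.35},{"tx":0.9,"ty":0.98,"tz":-0.15,"rz":0.35},{},{},{}]'
python3 - <<'E'
from h import *
C=cal("wrist"); im=arm.snapshot("wrist"); cv2.imwrite("pics/w1.png",im)
for f,t in [(arm.spot_in,"snap_cap"),(arm.spot_point,"snap_cap"),(arm.spot_point,"open_vial"),(arm.spot_point,"vial_rim")]:
    for d in f(t,"wrist"): print(t,{k:np.round(v,1) for k,v in d.items()})
print(arm.observe()["tcp_pos"],arm.observe()["ee_rot"])
for d in arm.spot_point("snap_cap","wrist"):
    u,v=d["pixel"][1],d["pixel"][0]; print(atz(C,u,v,0),tri([ray(C,u,v),ray(cal("scene"),386.1,233.8),ray(cal("side"),345.5,212.7)]))
E
```

```text
[ 0.19865481 -0.53958422  0.30270247] [-3.14158838e+00 -4.28413011e-06  3.52807286e-01]invalid input
invalid input
```

View pics/w1.png

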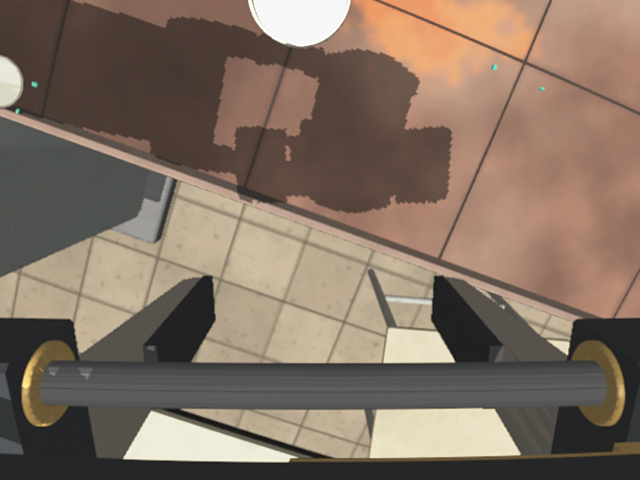

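The move was refused ("invalid input"), probably because every key is needed. This wrist view is still at the start pose and shows only floor and fingers. I'll test that with one full row.

```bash
python3 -m creep '[{"tx":0.9,"ty":0.98,"tz":-0.15,"rx":0,"ry":0,"rz":0.35}]'
```

```text
clock: 1.9
tcp_pos: [0.2154, -0.5214, 0.3001]
ee_rot: [3.14, 0.001, 0.4]
contact_force: [0.6, 0.3, -0.4]
gripper_width: 0.0919
gripper_force: 0.0
```

```bash
python3 -m creep '[{"tx":0.9,"ty":0.98,"tz":-0.15,"rx":0,"ry":0,"rz":0.35},{"tx":0.9,"ty":0.98,"tz":-0.15,"rx":0,"ry":0,"rz":0.35},{"tx":0.9,"ty":0.98,"tz":-0.15,"rx":0,"ry":0,"rz":0.35},{"tx":0.9,"ty":0.98,"tz":-0.15,"rx":0,"ry":0,"rz":0.35},{"tx":0.9,"ty":0.98,"tz":-0.15,"rx":0,"ry":0,"rz":0.35},{"tx":0.9,"ty":0.98,"tz":-0.15,"rx":0,"ry":0,"rz":0.35},{"tx":0.9,"ty":0.98,"tz":-0.15,"rx":0,"ry":0,"rz":0.35},{"tx":0.9,"ty":0.98,"tz":-0.15,"rx":0,"ry":0,"rz":0.35},{"tx":0.9,"ty":0.98,"tz":-0.15,"rx":0,"ry":0,"rz":0.35},{"tx":0.9,"ty":0.98,"tz":-0.15,"rx":0,"ry":0,"rz":0.35}]'
python3 -m creep '[{"tx":0.9,"ty":0.98,"tz":-0.15,"rx":0,"ry":0,"rz":0.35},{"tx":0.9,"ty":0.98,"tz":-0.15,"rx":0,"ry":0,"rz":0.35},{"tx":0.9,"ty":0.98,"tz":-0.15,"rx":0,"ry":0,"rz":0.35},{"tx":0.9,"ty":0.98,"tz":-0.15,"rx":0,"ry":0,"rz":0.35},{"tx":0,"ty":0,"tz":0,"rx":0,"ry":0,"rz":0},{"tx":0,"ty":0,"tz":0,"rx":0,"ry":0,"rz":0},{"tx":0,"ty":0,"tz":0,"rx":0,"ry":0,"rz":0}]'
cat > look.py <<'E'
import sys
from h import *
o=arm.observe();C=cal("wrist"); im=arm.snapshot("wrist"); cv2.imwrite(f"pics/{sys.argv[1]}.png",im)
for t in sys.argv[2:]:
    for d in arm.spot_in(t,"wrist"): print("rect",t,np.round(d["rect"],1),round(d["conf"],2))
    for d in arm.outline_of(t,"wrist")[:1]:
        e=np.argwhere(d["region"]); print("outline centroid uv",e.mean(0)[::-1].round(1),e.min(0)[::-1],e.max(0)[::-1])
    for d in arm.spot_point(t,"wrist"):
        v,u=d["pixel"]; print("pt",t,np.round([u,v],1),round(d["conf"],2),"z0",atz(C,u,v,0).round(4),"z.093",atz(C,u,v,.093).round(4))
print(o["tcp_pos"].round(4),o["ee_rot"].round(4),o["clock"])
E
python3 look.py w2 snap_cap
```

```text
clock: 2.9
tcp_pos: [0.3973, -0.3231, 0.2697]
ee_rot: [3.141, 0.0, 0.892]
contact_force: [-0.3, -0.1, -0.3]
gripper_width: 0.0915
gripper_force: 0.0
clock: 3.6
tcp_pos: [0.4682, -0.2463, 0.2579]
ee_rot: [3.141, 0.0, 1.085]
contact_force: [-0.2, -0.2, 0.1]
gripper_width: 0.092
gripper_force: 0.0
rect snap_cap [311.3 202.1  44.8  48.2] 0.7
outline centroid uv [333.  225.9] [311 203] [355 247]
pt snap_cap [332.5 219.5] 0.92 z0 [ 0.4745 -0.2476  0.    ] z.093 [ 0.481  -0.2309  0.093 ]
[ 0.4682 -0.2463  0.2579] [3.1414e+00 5.0000e-04 1.0846e+00] 3.6
```

View pics/w2.png

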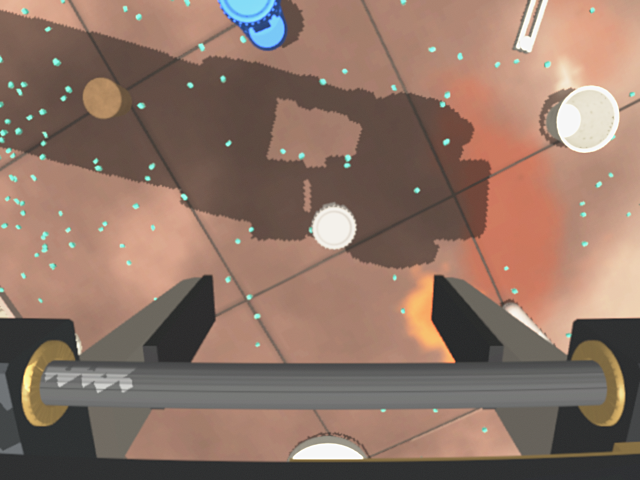

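The cap is at (334,227), right way up between the fingertips, with the blue vial at (255,20). I'll take a fix on the crown, then descend and look again for the height.

```bash
python3 - <<'E'
from h import *
C=cal("wrist");S=cal("scene");D=cal("side")
print(atz(C,333.5,226,.022),atz(C,332.5,219.5,0))
print(tri([ray(C,332.5,219.5),ray(S,386.1,233.8),ray(D,345.5,212.7)]),tri([ray(C,332.5,219.5),ray(S,386.1,233.8)]),tri([ray(C,332.5,219.5),ray(D,345.5,212.7)]))
E
python3 -m creep '[{"tx":0.1,"ty":0,"tz":-0.7,"rx":0,"ry":0,"rz":0},{"tx":0.1,"ty":0,"tz":-0.7,"rx":0,"ry":0,"rz":0},{"tx":0.1,"ty":0,"tz":-0.7,"rx":0,"ry":0,"rz":0},{"tx":0,"ty":0,"tz":-0.7,"rx":0,"ry":0,"rz":0},{"tx":0,"ty":0,"tz":-0.7,"rx":0,"ry":0,"rz":0},{"tx":0,"ty":0,"tz":0,"rx":0,"ry":0,"rz":0},{"tx":0,"ty":0,"tz":0,"rx":0,"ry":0,"rz":0}]'
python3 look.py w3 snap_cap
python3 - <<'E'
from h import *
C=cal("wrist")
print([ (d["rect"],d["conf"]) for d in arm.spot_in("capped_vial_a","wrist")])
E
```

```text
[ 0.47447678 -0.24828804  0.022     ] [ 0.47458093 -0.24746644  0.        ]
(array([ 0.47268114, -0.24672667,  0.0005145 ]), [np.float64(0.002040988153982362), np.float64(0.0011766915304140312), np.float64(0.002968529613190727)]) (array([ 0.47448573, -0.24760851, -0.00060539]), [np.float64(6.232043630529089e-05), np.float64(6.232043630537722e-05)]) (array([ 4.72117371e-01, -2.47493400e-01, -9.51418605e-05]), [np.float64(0.00245113130020774), np.float64(0.0024511313002077086)])
clock: 4.5
tcp_pos: [0.4745, -0.2454, 0.1873]
ee_rot: [-3.141, -0.0, 1.086]
contact_force: [1.1, -0.8, 0.0]
gripper_width: 0.0922
gripper_force: 0.0
rect snap_cap [303.7 224.8  53.3  59.9] 0.64
outline centroid uv [327.7 254.9] [299 225] [355 283]
pt snap_cap [328.9 249.1] 0.66 z0 [ 0.4746 -0.25    0.    ] z.093 [ 0.4849 -0.2279  0.093 ]
[ 0.4745 -0.2454  0.1873] [-3.1407e+00 -2.0000e-04  1.0859e+00] 4.5
[([204.4, 0.0, 64.1, 35.4], 0.81)]
```

View pics/w3.png

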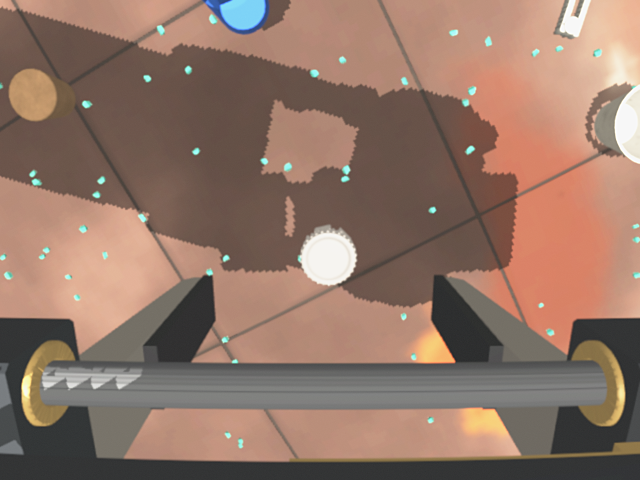

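The crown top is at (328.5,258) and about 54 px wide, centred between the fingers.

```bash
python3 - <<'E'
from h import *
C=cal("wrist"); print(atz(C,328.5,258,.024), np.linalg.norm(atz(C,328.5,258,.024)-C[2]),431*.034/54)
E
python3 -m creep '[{"tx":0,"ty":-0.1,"tz":-0.8,"rx":0,"ry":0,"rz":0},{"tx":0,"ty":-0.1,"tz":-0.8,"rx":0,"ry":0,"rz":0},{"tx":0,"ty":0,"tz":-0.8,"rx":0,"ry":0,"rz":0},{"tx":0,"ty":0,"tz":-0.8,"rx":0,"ry":0,"rz":0},{"tx":0,"ty":0,"tz":0,"rx":0,"ry":0,"rz":0},{"tx":0,"ty":0,"tz":0,"rx":0,"ry":0,"rz":0}]' 60 40
python3 look.py w4 snap_cap
```

```text
[ 0.47518301 -0.24998393  0.024     ] 0.25566277481597993 0.27137037037037043
clock: 5.35
tcp_pos: [0.4748, -0.2497, 0.1242]
ee_rot: [3.141, 0.0, 1.086]
contact_force: [-0.3, -0.2, -0.0]
gripper_width: 0.0599
gripper_force: 0.0
rect snap_cap [286.1 244.5  75.1  77.9] 0.56
pt snap_cap [325.4 272.5] 0.74 z0 [ 0.4749 -0.2492  0.    ] z.093 [ 0.4883 -0.2225  0.093 ]
[ 0.4748 -0.2497  0.1242] [3.1413e+00 1.0000e-04 1.0858e+00] 5.35
```

```bash
python3 -m creep '[{"tx":0,"ty":0,"tz":-0.5,"rx":0,"ry":0,"rz":0},{"tx":0,"ty":0,"tz":-0.5,"rx":0,"ry":0,"rz":0},{"tx":0,"ty":0,"tz":-0.4,"rx":0,"ry":0,"rz":0},{"tx":0,"ty":0,"tz":-0.2,"rx":0,"ry":0,"rz":0},{"tx":0,"ty":0,"tz":0,"rx":0,"ry":0,"rz":0},{"tx":0,"ty":0,"tz":0,"rx":0,"ry":0,"rz":0}]' && python3 -m creep '[{"tx":0,"ty":0,"tz":0,"rx":0,"ry":0,"rz":0},{"tx":0,"ty":0,"tz":0,"rx":0,"ry":0,"rz":0},{"tx":0,"ty":0,"tz":0,"rx":0,"ry":0,"rz":0},{"tx":0,"ty":0,"tz":0,"rx":0,"ry":0,"rz":0},{"tx":0,"ty":0,"tz":0,"rx":0,"ry":0,"rz":0},{"tx":0,"ty":0,"tz":0,"rx":0,"ry":0,"rz":0}]' 25 45
```

```text
clock: 6.15
tcp_pos: [0.4747, -0.2496, 0.0916]
ee_rot: [-3.142, -0.0, 1.086]
contact_force: [-0.4, -0.5, 0.5]
gripper_width: 0.0597
gripper_force: 0.0
clock: 6.75
tcp_pos: [0.4748, -0.2497, 0.0919]
ee_rot: [3.141, 0.0, 1.086]
contact_force: [-0.1, 0.1, 2.5]
gripper_width: 0.0324
gripper_force: 45.0
```

Gripped on the crown, 45 N. Now I'll lift and go to a viewing place short of the open vial.

```bash
python3 -m creep '[{"tx":0,"ty":0,"tz":0.3,"rx":0,"ry":0,"rz":0},{"tx":0,"ty":0,"tz":0.8,"rx":0,"ry":0,"rz":0},{"tx":0,"ty":0,"tz":0.9,"rx":0,"ry":0,"rz":0},{"tx":0,"ty":0,"tz":0.9,"rx":0,"ry":0,"rz":0},{"tx":0,"ty":0,"tz":0.9,"rx":0,"ry":0,"rz":0},{"tx":0,"ty":0,"tz":0.9,"rx":0,"ry":0,"rz":0},{"tx":0,"ty":0,"tz":0.9,"rx":0,"ry":0,"rz":0},{"tx":0,"ty":0,"tz":0.9,"rx":0,"ry":0,"rz":0},{"tx":0,"ty":0,"tz":0.9,"rx":0,"ry":0,"rz":0}]' && python3 -m creep '[{"tx":0.1,"ty":0.5,"tz":0,"rx":0,"ry":0,"rz":0},{"tx":0.1,"ty":1,"tz":0,"rx":0,"ry":0,"rz":0},{"tx":0.1,"ty":1,"tz":0,"rx":0,"ry":0,"rz":0},{"tx":0.1,"ty":1,"tz":0,"rx":0,"ry":0,"rz":0},{"tx":0.1,"ty":1,"tz":0,"rx":0,"ry":0,"rz":0},{"tx":0.1,"ty":1,"tz":0,"rx":0,"ry":0,"rz":0},{"tx":0,"ty":1,"tz":0,"rx":0,"ry":0,"rz":0},{"tx":0,"ty":1,"tz":0,"rx":0,"ry":0,"rz":0},{"tx":0,"ty":1,"tz":0,"rx":0,"ry":0,"rz":0},{"tx":0,"ty":1,"tz":0,"rx":0,"ry":0,"rz":0}]' && python3 -m creep '[{"tx":0,"ty":0.2,"tz":0,"rx":0,"ry":0,"rz":0},{"tx":0,"ty":0,"tz":0,"rx":0,"ry":0,"rz":0},{"tx":0,"ty":0,"tz":0,"rx":0,"ry":0,"rz":0},{"tx":0,"ty":0,"tz":0,"rx":0,"ry":0,"rz":0}]'
python3 look.py w5 open_vial vial_rim vial_block capped_vial_a
```

```text
clock: 7.65
tcp_pos: [0.4745, -0.2494, 0.2406]
ee_rot: [-3.141, -0.0, 1.086]
contact_force: [-0.4, 0.3, -0.2]
gripper_width: 0.0322
gripper_force: 45.0
clock: 8.65
tcp_pos: [0.4859, -0.0579, 0.2385]
ee_rot: [-3.14, -0.0, 1.086]
contact_force: [0.3, 0.5, -0.6]
gripper_width: 0.0324
gripper_force: 45.0
clock: 9.05
tcp_pos: [0.4866, -0.0563, 0.2396]
ee_rot: [-3.142, 0.0, 1.085]
contact_force: [-0.0, 0.0, 0.4]
gripper_width: 0.0324
gripper_force: 45.0
rect open_vial [285.5 120.7  52.9  49.9] 0.75
outline centroid uv [313.2 144. ] [288 118] [339 170]
pt open_vial [311.1 145.3] 0.69 z0 [0.5058 0.0019 0.    ] z.093 [0.5089 0.0023 0.093 ]
rect vial_rim [288.9 118.1  53.2  56.3] 0.92
outline centroid uv [313.2 144.5] [288 118] [339 170]
pt vial_rim [312.6 144.3] 0.95 z0 [0.5071 0.0021 0.    ] z.093 [0.5098 0.0024 0.093 ]
rect vial_block [2.608e+02 2.000e-01 1.125e+02 1.970e+02] 0.75
outline centroid uv [316.3  99.7] [259   0] [374 196]
pt vial_block [316.8  35.1] 0.67 z0 [0.5449 0.0667 0.    ] z.093 [0.5367 0.0483 0.093 ]
rect capped_vial_a [346.  249.7  40.   38.3] 0.96
rect capped_vial_a [ 71.2 122.1 104.6  61.7] 0.87
rect capped_vial_a [280.8   0.6  68.2  45.6] 0.64
outline centroid uv [364.6 264.7] [344 249] [387 287]
pt capped_vial_a [364.9 265.5] 0.92 z0 [ 0.4997 -0.0982  0.    ] z.093 [ 0.5045 -0.0688  0.093 ]
pt capped_vial_a [157.2 149.5] 0.92 z0 [0.4043 0.0528 0.    ] z.093 [0.4368 0.0384 0.093 ]
pt capped_vial_a [315.8  27.3] 0.9 z0 [0.5467 0.0716 0.    ] z.093 [0.538  0.0517 0.093 ]
[ 0.4866 -0.0563  0.2396] [-3.1415e+00  2.0000e-04  1.0849e+00] 9.05
```

View pics/w5.png

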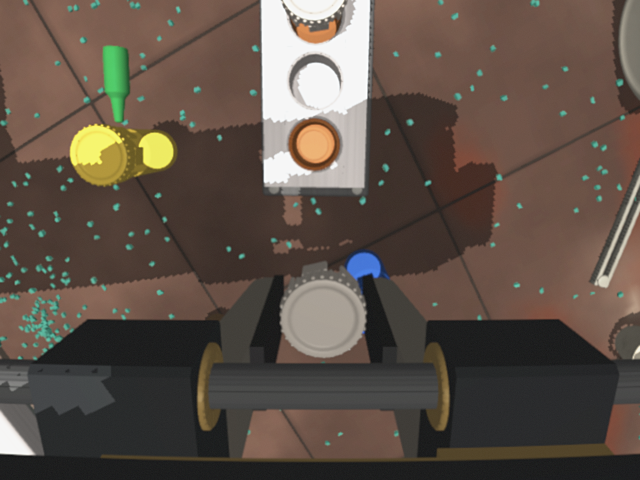

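The wrist view shows the open vial's mouth at (314,144) in the near end hole, the empty hole at (316,82), a capped vial at (315,10), and my cap square in the fingers at (323,317). I'll take a second, closer view for parallax.

```bash
python3 -m creep '[{"tx":0.3,"ty":0.7,"tz":-0.4,"rx":0,"ry":0,"rz":0},{"tx":0.4,"ty":0.7,"tz":-0.4,"rx":0,"ry":0,"rz":0},{"tx":0,"ty":0,"tz":0,"rx":0,"ry":0,"rz":0},{"tx":0,"ty":0,"tz":0,"rx":0,"ry":0,"rz":0},{"tx":0,"ty":0,"tz":0,"rx":0,"ry":0,"rz":0}]'
python3 look.py w6 open_vial vial_rim snap_cap vial_block
python3 - <<'E'
import cv2
a=cv2.imread("pics/w6.png")[100:400,180:480]; cv2.imwrite("pics/w6c.png",cv2.resize(a,(600,600),interpolation=cv2.INTER_CUBIC))
E
```

```text
clock: 10.2
tcp_pos: [0.5007, -0.0281, 0.2241]
ee_rot: [3.141, 0.0, 1.086]
contact_force: [0.4, -0.3, -0.5]
gripper_width: 0.0325
gripper_force: 45.0
rect open_vial [287.6 175.8  54.7  54.6] 0.61
outline centroid uv [314.1 202.4] [288 174] [340 232]
pt open_vial [313.5 192.1] 0.72 z0 [0.5066 0.0006 0.    ] z.093 [0.5139 0.0099 0.093 ]
outline centroid uv [314.2 202. ] [288 173] [341 232]
pt vial_rim [314.5 208.7] 0.84 z0 [ 0.5016 -0.0103  0.    ] z.093 [0.5104 0.0024 0.093 ]
rect snap_cap [281.9 259.9  82.6  98.7] 0.79
outline centroid uv [322.6 311.3] [280 261] [365 358]
pt snap_cap [322.  299.3] 0.83 z0 [ 0.4741 -0.0739  0.    ] z.093 [ 0.4913 -0.0419  0.093 ]
rect vial_block [260.9   0.7 115.  241.9] 0.84
outline centroid uv [317.6 124.6] [258   0] [379 242]
[ 0.5007 -0.0281  0.2241] [3.1409e+00 2.0000e-04 1.0856e+00] 10.2
```

View pics/w6c.png

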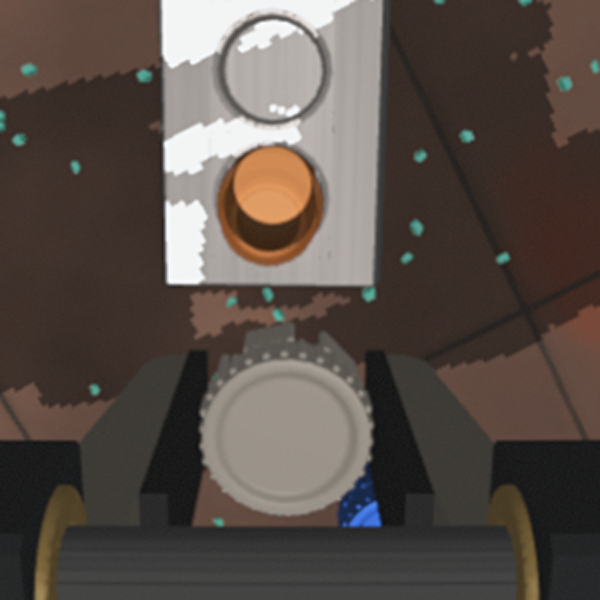

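The crop shows the vial's mouth ring centred near pixel (315,207) and the cap crown at (323.5,316.5). I'll check the cap against the TCP through the same camera and triangulate the rim.

```bash
python3 - <<'E'
from h import *
C=cal("wrist"); o=arm.observe()
cap=atz(C,323.5,316.5,o["tcp_pos"][2]-.0919+.024); print("cap",cap,o["tcp_pos"],"in tool",R.from_euler('xyz',o["ee_rot"]).inv().apply(cap-o["tcp_pos"]))
p=C[2]+0; M=C[3]; 
d=np.array([.4866,-.0563,.2396])-o["tcp_pos"]
C5=(C[0],C[1],p+d,M)
for a,b in [((312.6,144.3),(314.5,208.7)),((314,144.3),(314.8,207))]:
    X,e=tri([ray(C5,*a),ray(C,*b)]); print(X,e, atz(C5,*a,.093),atz(C,*b,.093))
    rel=R.from_euler('xyz',o["ee_rot"]).inv().apply(atz(C5,*a,.093)-cap); print("tool rel",rel, atz(C5,*a,.093)-cap)
E
```

```text
cap [ 0.50019209 -0.02582436  0.1558028 ] [ 0.50064184 -0.02756686  0.2237028 ] in tool [ 0.00133311 -0.00120954  0.06789999]
[0.50970422 0.00231442 0.08732705] [np.float64(0.00011528568749131857), np.float64(0.00011528568749133179)] [0.50976629 0.00238421 0.093     ] [0.51034579 0.00303505 0.093     ]
tool rel [ 0.02942038 -0.00467835  0.06280234] [ 0.0095742   0.02820857 -0.0628028 ]
[0.5099409  0.00206932 0.08116227] [np.float64(0.00017382472148969622), np.float64(0.00017382472148966897)] [0.51040741 0.00204623 0.093     ] [0.510879   0.00371984 0.093     ]
tool rel [ 0.02942022 -0.00395359  0.06280234] [ 0.01021532  0.02787058 -0.0628028 ]
```

```bash
python3 -m creep '[{"tx":0,"ty":0.25,"tz":0,"rx":0,"ry":0,"rz":0},{"tx":0,"ty":0.2,"tz":0,"rx":0,"ry":0,"rz":0},{"tx":0,"ty":0,"tz":0,"rx":0,"ry":0,"rz":0},{"tx":0,"ty":0,"tz":0,"rx":0,"ry":0,"rz":0},{"tx":0,"ty":0,"tz":0,"rx":0,"ry":0,"rz":0}]'
python3 look.py w7 open_vial vial_rim
python3 - <<'E'
import cv2
a=cv2.imread("pics/w7.png")[150:375,220:420]; cv2.imwrite("pics/w7c.png",cv2.resize(a,(533,600),interpolation=cv2.INTER_CUBIC))
E
```

```text
clock: 11.35
tcp_pos: [0.5007, -0.0186, 0.2237]
ee_rot: [3.142, 0.0, 1.086]
contact_force: [0.1, 0.2, -0.3]
gripper_width: 0.0326
gripper_force: 45.0
outline centroid uv [322.5 217.4] [296 187] [349 248]
pt open_vial [320.7 208.3] 0.87 z0 [ 0.5056 -0.0024  0.    ] z.093 [0.5132 0.0108 0.093 ]
rect vial_rim [295.3 187.8  56.5  65.3] 0.76
outline centroid uv [322.7 217.3] [297 188] [348 248]
pt vial_rim [323.5 226.5] 0.86 z0 [ 0.5012 -0.0151  0.    ] z.093 [0.5101 0.002  0.093 ]
[ 0.5007 -0.0186  0.2237] [3.1416e+00 1.0000e-04 1.0860e+00] 11.35
```

View pics/w7c.png

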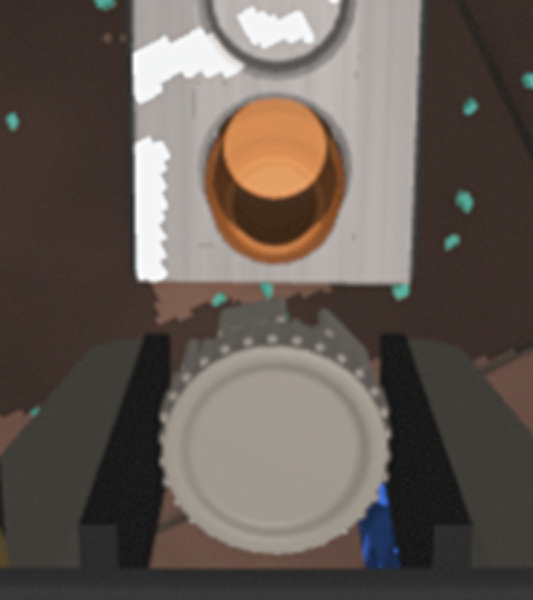

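The mouth is at crop x=276 and the cap at 275, so they line up sideways. About 21 mm along the row remains; I'll move over and descend to just above the mouth.

```bash
python3 -m creep '[{"tx":0.25,"ty":0.47,"tz":0,"rx":0,"ry":0,"rz":0},{"tx":0.25,"ty":0.47,"tz":0,"rx":0,"ry":0,"rz":0},{"tx":0,"ty":0,"tz":0,"rx":0,"ry":0,"rz":0},{"tx":0,"ty":0,"tz":-0.6,"rx":0,"ry":0,"rz":0},{"tx":0,"ty":0,"tz":-0.6,"rx":0,"ry":0,"rz":0},{"tx":0,"ty":0,"tz":-0.4,"rx":0,"ry":0,"rz":0},{"tx":0,"ty":0,"tz":0,"rx":0,"ry":0,"rz":0},{"tx":0,"ty":0,"tz":0,"rx":0,"ry":0,"rz":0},{"tx":0,"ty":0,"tz":0,"rx":0,"ry":0,"rz":0}]'
python3 - <<'E'
from h import *
im=arm.snapshot("scene"); a=im[210:270,280:360]; b=arm.snapshot("side")[200:275,280:380]
cv2.imwrite("pics/j.png",np.hstack([cv2.resize(a,(400,300),interpolation=2),cv2.resize(b,(400,300),interpolation=2)]))
E
```

```text
clock: 12.6
tcp_pos: [0.5109, 0.0001, 0.1921]
ee_rot: [3.141, -0.0, 1.086]
contact_force: [-0.2, -0.7, -0.4]
gripper_width: 0.0329
gripper_force: 45.0
```

View pics/j.png

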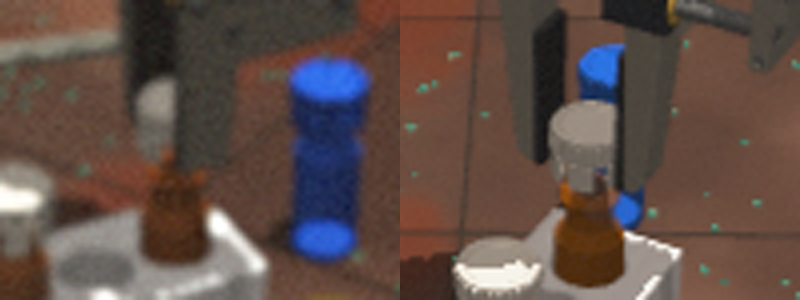

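In both views the cap hangs centred just above the mouth. Descending in small steps and watching the force.

```bash
python3 -m creep '[{"tx":0,"ty":0,"tz":-0.25,"rx":0,"ry":0,"rz":0},{"tx":0,"ty":0,"tz":-0.25,"rx":0,"ry":0,"rz":0},{"tx":0,"ty":0,"tz":0,"rx":0,"ry":0,"rz":0}]' - 60;  python3 -m creep '[{"tx":0,"ty":0,"tz":-0.1,"rx":0,"ry":0,"rz":0},{"tx":0,"ty":0,"tz":0,"rx":0,"ry":0,"rz":0}]'; python3 -m creep '[{"tx":0,"ty":0,"tz":-0.1,"rx":0,"ry":0,"rz":0},{"tx":0,"ty":0,"tz":0,"rx":0,"ry":0,"rz":0}]'
```

```text
clock: 13.0
tcp_pos: [0.5102, 0.0004, 0.1808]
ee_rot: [-3.14, 0.0, 1.086]
contact_force: [1.4, 0.6, 0.2]
gripper_width: 0.0323
gripper_force: 60.0
clock: 13.2
tcp_pos: [0.511, 0.0003, 0.1801]
ee_rot: [3.141, -0.0, 1.086]
contact_force: [0.8, 0.5, 2.6]
gripper_width: 0.0324
gripper_force: 60.0
clock: 13.4
tcp_pos: [0.5108, 0.0002, 0.1778]
ee_rot: [3.141, -0.0, 1.086]
contact_force: [0.3, 1.0, 1.1]
gripper_width: 0.0326
gripper_force: 60.0
```

```bash
for i in 1; do python3 -m creep '[{"tx":0,"ty":0,"tz":-0.1,"rx":0,"ry":0,"rz":0},{"tx":0,"ty":0,"tz":0,"rx":0,"ry":0,"rz":0}]' | sed -n '2p;4p'; done; python3 -m creep '[{"tx":0,"ty":0,"tz":-0.05,"rx":0,"ry":0,"rz":0},{"tx":0,"ty":0,"tz":0,"rx":0,"ry":0,"rz":0}]' | sed -n '2p;4p';python3 -m creep '[{"tx":0,"ty":0,"tz":-0.05,"rx":0,"ry":0,"rz":0},{"tx":0,"ty":0,"tz":0,"rx":0,"ry":0,"rz":0}]'
```

```text
tcp_pos: [0.51, 0.0003, 0.1748]
contact_force: [0.2, 0.1, -0.9]
tcp_pos: [0.5103, 0.0003, 0.1741]
contact_force: [0.0, 0.0, -0.8]
clock: 14.0
tcp_pos: [0.5106, 0.0002, 0.1735]
ee_rot: [-3.141, 0.0, 1.086]
contact_force: [0.5, 0.3, -0.6]
gripper_width: 0.0324
gripper_force: 60.0
```

```bash
python3 -m creep '[{"tx":0,"ty":0,"tz":-0.05,"rx":0,"ry":0,"rz":0},{"tx":0,"ty":0,"tz":0,"rx":0,"ry":0,"rz":0}]' | sed -n '2p;4p'; python3 -m creep '[{"tx":0,"ty":0,"tz":-0.05,"rx":0,"ry":0,"rz":0},{"tx":0,"ty":0,"tz":0,"rx":0,"ry":0,"rz":0}]' | sed -n '2p;4p';python3 -m creep '[{"tx":0,"ty":0,"tz":-0.05,"rx":0,"ry":0,"rz":0},{"tx":0,"ty":0,"tz":0,"rx":0,"ry":0,"rz":0}]'|sed -n '2p;4p'
```

```text
tcp_pos: [0.511, 0.0002, 0.1732]
contact_force: [-0.8, 0.2, 2.2]
tcp_pos: [0.5115, 0.0002, 0.1732]
contact_force: [-1.5, 0.9, 9.6]
tcp_pos: [0.5121, 0.0001, 0.1733]
contact_force: [-2.6, 1.3, 14.0]
```

The cap bottoms out at TCP z 0.1732 (origin about 81 mm up, the expected home height) and force is building. One step more, then hold.

```bash
python3 -m creep '[{"tx":0,"ty":0,"tz":-0.05,"rx":0,"ry":0,"rz":0},{"tx":0,"ty":0,"tz":0,"rx":0,"ry":0,"rz":0},{"tx":0,"ty":0,"tz":0,"rx":0,"ry":0,"rz":0}]'; python3 -m creep '[{"tx":0,"ty":0,"tz":0,"rx":0,"ry":0,"rz":0},{"tx":0,"ty":0,"tz":0,"rx":0,"ry":0,"rz":0},{"tx":0,"ty":0,"tz":0,"rx":0,"ry":0,"rz":0},{"tx":0,"ty":0,"tz":0,"rx":0,"ry":0,"rz":0},{"tx":0,"ty":0,"tz":0,"rx":0,"ry":0,"rz":0},{"tx":0,"ty":0,"tz":0,"rx":0,"ry":0,"rz":0},{"tx":0,"ty":0,"tz":0,"rx":0,"ry":0,"rz":0},{"tx":0,"ty":0,"tz":0,"rx":0,"ry":0,"rz":0},{"tx":0,"ty":0,"tz":0,"rx":0,"ry":0,"rz":0},{"tx":0,"ty":0,"tz":0,"rx":0,"ry":0,"rz":0}]'
```

```text
clock: 14.9
tcp_pos: [0.5124, 0.0, 0.1732]
ee_rot: [3.138, -0.001, 1.086]
contact_force: [-4.9, 1.8, 19.9]
gripper_width: 0.0322
gripper_force: 60.0
clock: 15.9
tcp_pos: [0.5125, 0.0, 0.1732]
ee_rot: [3.137, -0.001, 1.086]
contact_force: [-5.4, 1.9, 19.0]
gripper_width: 0.0323
gripper_force: 60.0
```

```bash
python3 -m creep '[{"tx":0,"ty":0,"tz":0.1,"rx":0,"ry":0,"rz":0},{"tx":0,"ty":0,"tz":0.1,"rx":0,"ry":0,"rz":0},{"tx":0,"ty":0,"tz":0.1,"rx":0,"ry":0,"rz":0},{"tx":0,"ty":0,"tz":0.1,"rx":0,"ry":0,"rz":0},{"tx":0,"ty":0,"tz":0.1,"rx":0,"ry":0,"rz":0},{"tx":0,"ty":0,"tz":0.2,"rx":0,"ry":0,"rz":0},{"tx":0,"ty":0,"tz":0.2,"rx":0,"ry":0,"rz":0}]'
python3 -m creep '[{"tx":0,"ty":0,"tz":0.3,"rx":0,"ry":0,"rz":0},{"tx":0,"ty":0,"tz":0.4,"rx":0,"ry":0,"rz":0},{"tx":0,"ty":0,"tz":0.5,"rx":0,"ry":0,"rz":0},{"tx":0,"ty":0,"tz":0.6,"rx":0,"ry":0,"rz":0},{"tx":0,"ty":0,"tz":0.6,"rx":0,"ry":0,"rz":0},{"tx":0,"ty":0,"tz":0.6,"rx":0,"ry":0,"rz":0},{"tx":0,"ty":0,"tz":0.6,"rx":0,"ry":0,"rz":0},{"tx":0,"ty":0,"tz":0.5,"rx":0,"ry":0,"rz":0},{"tx":0,"ty":0,"tz":0.3,"rx":0,"ry":0,"rz":0},{"tx":0,"ty":0,"tz":0.1,"rx":0,"ry":0,"rz":0}]'
python3 -m creep '[{"tx":0,"ty":0,"tz":0,"rx":0,"ry":0,"rz":0},{"tx":0,"ty":0,"tz":0,"rx":0,"ry":0,"rz":0},{"tx":0,"ty":0,"tz":0,"rx":0,"ry":0,"rz":0},{"tx":0,"ty":0,"tz":0,"rx":0,"ry":0,"rz":0},{"tx":0,"ty":0,"tz":0,"rx":0,"ry":0,"rz":0}]'
python3 - <<'E'
from h import *
a=arm.snapshot("scene")[180:300,220:360]; b=arm.snapshot("side")[160:330,240:400]
cv2.imwrite("pics/k.png",np.hstack([cv2.resize(a,(400,343),interpolation=2),cv2.resize(b,(323,343),interpolation=2)]))
E
```

```text
clock: 16.6
tcp_pos: [0.5106, 0.0002, 0.1878]
ee_rot: [-3.141, 0.0, 1.086]
contact_force: [-0.2, 0.5, -0.5]
gripper_width: 0.0324
gripper_force: 60.0
clock: 17.6
tcp_pos: [0.5109, 0.0002, 0.2786]
ee_rot: [3.14, -0.0, 1.086]
contact_force: [-0.5, 0.5, -1.4]
gripper_width: 0.0323
gripper_force: 60.0
clock: 18.1
tcp_pos: [0.5105, 0.0002, 0.2774]
ee_rot: [-3.141, 0.0, 1.086]
contact_force: [-0.9, 0.6, -0.7]
gripper_width: 0.0325
gripper_force: 60.0
```

View pics/k.png

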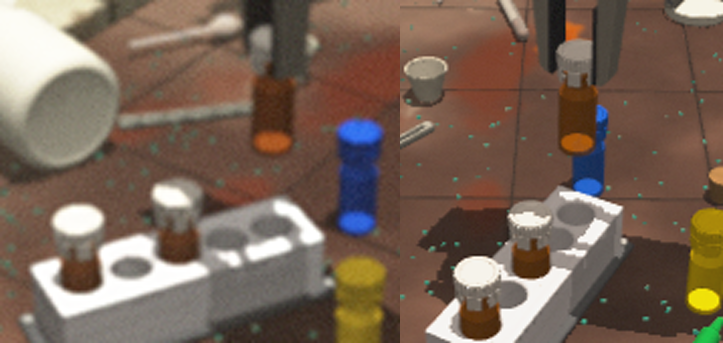

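The vial hangs upright from its cap, clear above the block, and both capped vials are still in their holes. Handing in.

```bash
python3 -c "
from bench import arm
print(arm.sign_off())"
```

```text
the job is handed in; nothing more can be done
None
```

The cap is home on the open vial and was pressed at about 19 N for over a second; the vial now hangs from it in the gripper, clear above the block, with both capped vials still in their holes, and the job is handed in (no verdict was shown).

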